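# Seat and clamp a cast enclosure in the bench fixture

## Robot

A 6-joint arm with a two-finger parallel gripper is mounted at the origin on the work surface. World frame = base frame: x ahead of the robot, y to its left, z up, the work surface at z = 0. Lengths are in mm, angles in rad, forces in N, time in s.
With the tool pointing down it reaches from about 275 to 825 mm from the base axis. Payload 4.9 kg.
Tool frame: the origin (TCP) lies at the very end of the fingers, on their centre line; the grasp point (between the pads) lies 19 mm behind it; z points along the fingers, y is the direction in which the jaws open and shut (so a half turn about z gives the same grasp; the last joint's range is limited). The gripper opens to 85 mm and grips with 20 to 120 N. Pads are 22 mm wide; open, the fingers measure 114 mm over their backs; the gripper's body (76 mm by 85 mm) begins 54 mm behind the grasp point. The pads swing forward as they close: fully open they stand 13 mm farther back than shut.
Start: joints at [-1.274, 0.326, -0.193, 1.052, 0, 1.437], TCP at [229.692, -499.76, 231.281] pointing down, gripper open.
Joint ranges: [-2.65, 2.65], [-0.97, 1.79], [-1.3, 1.35], [-1.93, 2.1], [-1.47, 1.37], [-3.14, 3.14]. Speed limits (rad/s): [2.57, 2.57, 3.14, 3.14, 3.14, 3.14].

## Interface

Orientations are given as [roll, pitch, yaw] about the fixed x, y, z axes, in that order (R = Rz(yaw) Ry(pitch) Rx(roll)).
In Python, from bench import bot, solve_ik, imaging gives the robot as it stands. Calls block until the motion is done:
- bot.move_ptp(position, orientation): joint-space move of the TCP to a pose.
- bot.movel(position, rot=None, max_speed=150, threshold=None): straight line of the TCP; rot=None keeps the orientation; max_speed is the mean speed in mm/s. With threshold (N) it stops when the force on the tool has changed by that much, and returns True; else False.
- bot.move_j(angles): joint-space move.
- bot.grip(opening, effort=None): opening from 0.0 (shut) to 1.0 (fully open); effort is the grip in N (None keeps the last); returns when the fingers have stopped.
- bot.dwell(seconds).
- solve_ik(position, orientation): joint angles nearest the present ones, or None.
- bot.get_state(): the state.
- imaging.capture(name): name is "scene" or "top" or "wrist"; returns the picture (420x560x3 uint8, blue, green, red); there is no depth.
- imaging.camera_model(name): a dict with "K" (3x3 intrinsics, pixels), "position" and "rotation" of the camera in the world. Camera axes: x right, y up, looking along -z (the intrinsics and any distortion apply to the point x, -y, -z); pixel columns grow to the right and rows downward; lengths in mm; the calibration is good to about 2 mm. A picture is of the moment at which its call begins: read the wrist's pose just before it. camera_model takes no time and is no camera call; for the wrist camera it gives the pose at the moment of the call.
A pose or a line that the arm cannot do raises bot.IKError and nothing moves.
- bot.sign_off(): hands the job in, once; it reports no verdict.
The state is a dict: "t": time; "qpos": joint angles; "joint_velocities": joint speeds; "effort": joint torques, N m; "tcp_pos": TCP position; "orientation": TCP orientation; "contact_force": force on the tool from outside, world axes, zero at the start; "wrist_torque": the same for the moment, N m; "opening": opening from 0.0 (shut) to 1.0 (fully open).
Only numpy, scipy, OpenCV 4.12 (cv2) and the standard library are available. Lean on these libraries where they do the work, as an engineer would, in place of code of your own. Each camera call takes 0.05 s, during which the arm holds its last target. There are 200 camera calls.

## Task

Slide the long metal enclosure lying in the mouth of the clamping fixture gently between the side guides until it is fully home against the back stop. Then turn the fixture's square hand knob clockwise until the resistance rises sharply, and give it one eighth of a turn more, no further, so that the enclosure is held firmly but not crushed. Let go and leave the other things on the bench alone.

Things in the scene. Friction and masses are not known exactly. Their poses are not given: they have to be found in the camera images.
- knob_grip (a point): Middle of the black square hand knob on the clamp's cross-bar, 30 x 30 mm across flats, 34 mm high, this point half-way up and 115 mm above the bench. z up; x, y square to its flats and turning with it. Clockwise from above lowers the clamp foot 4 mm per rad; the knob keeps its height. Grip two opposite flats, in several strokes. Its rubber bush gives up to 0.15 rad; the screw stays put.
- gantry: The clamp: grey cross-bar 136 mm long, 30 wide, from 76 to 90 mm above the bench, on posts 60 mm to either side of the screw. Below it a round sprung foot, 26 mm across, starts 3 to 13.5 mm above the enclosure's top, never the same, so it touches after 0.75 to 3.4 rad of knob. Origin on the screw axis at bench height, x towards the back stop, y across, z up. Fixed.
- foot_axis (a point): Point on the screw axis 44 mm above the bench, where the foot bites. Before, the knob drags at 0.15 N m while moving (mostly under 0.05 still felt on stopping); on touching, the moment rises within 0.2 rad to about 0.4 moving, 0.1 to 0.25 on stopping, then only slowly. The foot presses 24 N at once, then 7.6 N more per rad: 30 N after one eighth of a turn; over 37 N crushes.
- home (a point): Where the enclosure's centre lies when fully home: 27 mm above the bench, 15 mm before the screw axis. x towards the back stop, whose face is 55 mm on, z up. The white nylon side guides, 16 mm high, 67 mm apart, run to the stop from 3 mm beyond this point, with flared lips in the 38 mm before them, 10 mm wider each side at the mouth. The 10 mm base plate begins 145 mm before this point.
- module_center (a point): Centre (half-way up) of the long plain aluminium enclosure, a closed box 110 mm long (x, towards the stop), 64 wide, 34 high, 0.5 to 0.8 kg, loose on the base plate (top 44 mm above the bench), its far end at the guides' mouth, 71 to 83 mm short of home, up to 3 mm aside and 0.05 rad askew. Push its near end face: sliding takes 2 to 6 N, more on a lip; over 30 N is ramming.
- driver: A screwdriver 170 mm long with a red handle, lying left of the fixture, handle towards the robot. Leave alone; origin at the middle of its underside.
- tray: An open grey parts tray, 100 x 75 x 22 mm, right of the fixture. Leave alone; origin at the middle of its underside.
- shortbox: A shorter aluminium enclosure, 75 x 55 x 30 mm, lying on the bench right of the fixture. Leave alone; origin at the middle of its underside.
- flux: A small white bottle, 44 mm across and 90 mm high, far left. Leave alone; origin at the middle of its underside.
- meter: A hand-held orange meter, 150 x 75 x 41 mm, far right. Leave alone; origin at the middle of its underside.
- phone: A flat black handset, 150 x 72 x 8 mm, far left. Leave alone; origin at the middle of its underside.
- pliers: Pliers with orange grips, 165 mm long, far left. Leave alone; origin at the middle of its underside.
- solder: A metal spool 64 mm across and 40 mm high, far right. Leave alone; origin at the middle of its underside.
Not all that is in view belongs to the job. Leave any purple or yellow look-alike of the part that bears module_center alone.

How it is judged (in metres and radians):
On the way, in this order (a step that is already met when the one before it is completed fails the run):
1. the enclosure is fully home against the back stop, with the clamp foot not yet touching it (x of module_center in the frame of home above -0.003 m and horizontal distance between module_center and home below 0.0045 m and angle between the x axis of module_center and the x axis of home, either way round below 0.07 rad and contact force between gantry and module below 1 N), for 0.2 s.
2. the clamp foot has met the enclosure (the resistance has risen) (contact force between gantry and module above 18 N), for 0.1 s.
At the end, for the whole second after the job is handed in: The enclosure's centre is within 4.5 mm of the home point (seen from above), no more than 3 mm short of it and no more than 0.07 rad askew, at rest; the clamp foot presses on it with 26.7 to 32.8 N (about 0.35 to 1.15 rad past first touch) (x of module_center in the frame of home above -0.003 m and horizontal distance between module_center and home below 0.0045 m and angle between the x axis of module_center and the x axis of home, either way round below 0.07 rad and contact force between gantry and module between 26.7 and 32.8 N and linear speed of module below 0.01 m/s).
It fails at once if the clamp is overtightened: the foot presses on the enclosure with more than 37 N (contact force between gantry and module above 37 N).
It fails at once if the enclosure is rammed: the fingers press on it with more than 30 N (contact force between the fingers and module above 30 N).
It fails at once if another thing on the bench is moved by more than 20 mm (distance of any of driver, tray, shortbox, flux, meter, phone, pliers, solder from where it was at the start of the episode above 0.02 m).
It also fails if it takes over 72 s, if anything falls off the work surface, if the arm or the gripper's body presses on something with over 40 N, if the wrist force passes 120 N, or if a joint passes its speed limit or range.

## Working session

There is one attempt and no reset: what is moved stays moved. The work goes in short steps, each a Python script; the robot and the scene stay as the last script left them, time stands still between calls to the robot, and variables do not carry over. Pictures are saved under pics/ and viewed, about 8 in all and at most 12, crops included, and the job is handed in when it is done.

```bash
mkdir -p pics
python3 - <<'E'
from bench import bot, solve_ik, imaging
import cv2
for n in ("scene","top"):
    cv2.imwrite(f"pics/{n}0.png",imaging.capture(n)); m=imaging.camera_model(n); print(n,m)
s=bot.get_state(); print(s)
E
```

```text
scene {'K': array([[514.79524483,   0.        , 286.31175076],
       [  0.        , 514.79524483, 206.13500665],
       [  0.        ,   0.        ,   1.        ]]), 'position': array([1210.95779798,  584.11431788,  968.03550053]), 'rotation': array([0.78095431, 0.01574889, 2.28770582])}
top {'K': array([[394.06746178,   0.        , 280.74854718],
       [  0.        , 394.06746178, 201.48734429],
       [  0.        ,   0.        ,   1.        ]]), 'position': array([ 405.26515118,   -2.07907652, 1261.43118613]), 'rotation': array([ 0.13330864,  0.00775246, -1.5644145 ])}
{'t': 0.1, 'qpos': array([-1.27421342e+00,  3.26868730e-01, -1.93488931e-01,  1.05199131e+00,
        3.77837943e-05,  1.43659520e+00]), 'joint_velocities': array([-0.00051231, -0.00092105,  0.00277567, -0.00055937,  0.00152273,
       -0.00071526]), 'effort': array([ 1.07996631e-03, -4.44238079e+01,  2.63038802e+01,  7.86452933e-03,
       -1.63739865e-04, -1.79091622e-06]), 'tcp_pos': array([ 229.53831783, -499.24163045,  230.57877974]), 'orientation': array([-3.14005903e+00, -2.45185433e-04,  4.30783820e-01]), 'contact_force': array([-0.14373244,  0.4520675 , -0.35929513]), 'wrist_torque': array([-0.01537967,  0.0342421 ,  0.03111064]), 'opening': 1.0031651393256522}
```

View pics/scene0.png

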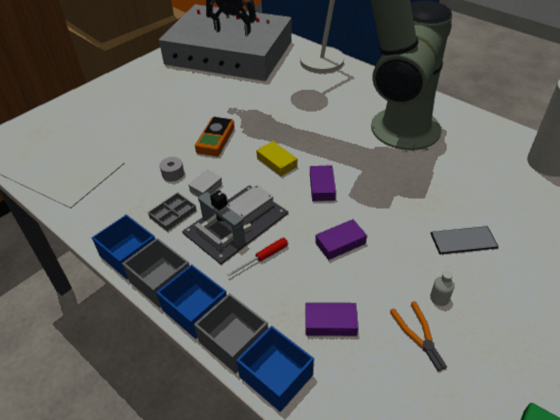

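View pics/top0.png

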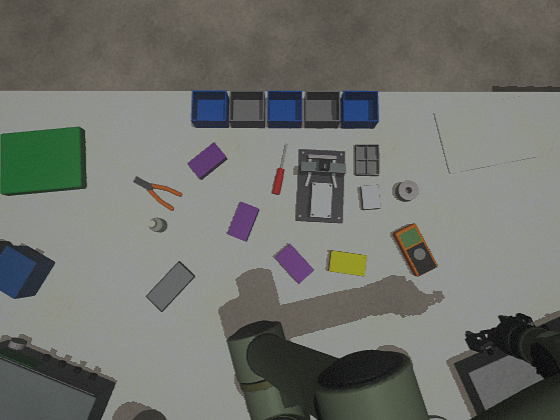

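```bash
cat > h.py <<'E'
from bench import bot, solve_ik, imaging
import cv2, numpy as np
from scipy.spatial.transform import Rotation as R
def ray(m,u,v):
    d=np.linalg.inv(m["K"])@[u,v,1]; d=R.from_euler("xyz",m["rotation"]).as_matrix()@[d[0],-d[1],-d[2]]
    return m["position"],d
def pix2w(m,u,v,z):
    p,d=ray(m,u,v); return p+d*(z-p[2])/d[2]
def w2pix(m,p):
    q=R.from_euler("xyz",m["rotation"]).as_matrix().T@(np.array(p,float)-m["position"]); q=m["K"]@[q[0],-q[1],-q[2]]; return q[:2]/q[2]
def crop(img,x0,y0,w,h,s,name):
    cv2.imwrite(f"pics/{name}.png",cv2.resize(img[y0:y0+h,x0:x0+w],None,fx=s,fy=s,interpolation=cv2.INTER_CUBIC))
E
python3 - <<'E'
from h import *
crop(cv2.imread("pics/top0.png"),285,140,110,90,7,"topc")
m=imaging.camera_model("top")
for u,v,z in((323,166,115),(321,200,44),(320,185,10),(370,197,30)):print(pix2w(m,u,v,z))
E
```

```text
[ 665.91390264 -116.96663348  115.        ]
[ 573.81528449 -117.00423885   44.        ]
[ 627.26132569 -117.34682955   10.        ]
[ 586.12010974 -272.7325029    30.        ]
```

View pics/topc.png

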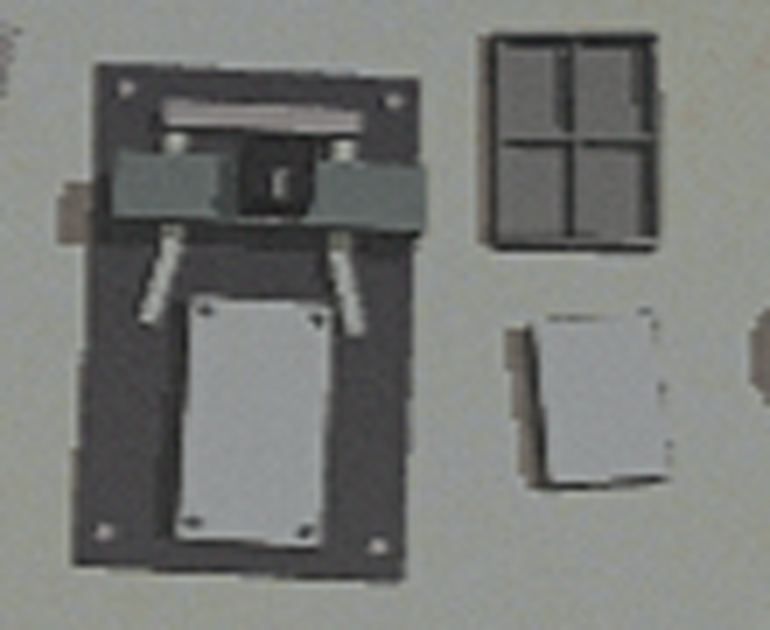

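Run:
```python
from h import *
m=imaging.camera_model("top")
f=lambda a,z:np.array([pix2w(m,285+(x+.5)/7-.5,140+(y+.5)/7-.5,z)[:2] for x,y in a])
for n,a,z in(("plate",[(97,64),(418,78),(403,580),(75,565)],10),("mod",[(188,297),(332,308),(322,547),(178,540)],44),("bar",[(115,150),(425,165),(425,235),(115,217)],90)):
    p=f(a,z); print(n,p.round(1).tolist(),p.mean(0).round(1), "yaw x-edges",[np.arctan2(*(p[i]-p[j])[::-1]).round(3) for i,j in((0,3),(1,2))],"y-edges",[(np.arctan2(*(p[i]-p[j])[::-1])-np.pi/2).round(3) for i,j in((0,1),(3,2))])
s=bot.get_state()
c=imaging.camera_model("wrist"); T=R.from_euler("xyz",s["orientation"])
print("cam in tool",T.inv().apply(c["position"]-s["tcp_pos"]), (T.inv()*R.from_euler("xyz",c["rotation"])).as_matrix().round(2).tolist(),c["K"].tolist())
for yaw in(0,np.pi,np.pi/2,-np.pi/2):
  for P in((500,-117,20),(580,-117,300),(665,-117,97)):print(yaw,P,solve_ik(P,[np.pi,0,yaw]))
```

```text
plate [[747.0, -47.9], [740.9, -197.1], [506.9, -186.8], [512.9, -38.0]] [ 626.9 -117.5] yaw x-edges [np.float64(-0.042), np.float64(-0.044)] y-edges [np.float64(-0.041), np.float64(-0.04)]
mod [[630.6, -87.4], [626.0, -151.8], [518.6, -146.2], [521.3, -82.6]] [ 574.1 -117. ] yaw x-edges [np.float64(-0.044), np.float64(-0.052)] y-edges [np.float64(-0.073), np.float64(-0.043)]
bar [[686.8, -52.8], [680.8, -187.1], [649.8, -186.6], [657.1, -52.8]] [ 668.6 -119.8] yaw x-edges [np.float64(-0.0), np.float64(-0.015)] y-edges [np.float64(-0.045), np.float64(-0.054)]
cam in tool [  70.47359184    0.21862044 -142.77351944] [[-0.0, 0.96, 0.28], [1.0, 0.0, 0.0], [0.0, 0.28, -0.96]] [[307.4753048602657, 0.0, 274.2649044041427], [0.0, 307.4753048602657, 209.4418393696822], [0.0, 0.0, 1.0]]
0 (500, -117, 20) [-0.37368766  0.5069109  -0.54284332  0.5210421   0.          2.76790499]
0 (580, -117, 300) [-0.32376677  0.37299505  0.05084743  1.2486487   0.          2.81782589]
0 (665, -117, 97) [-0.28337693  0.65898581 -0.00548268  0.90632783  0.          2.85821572]
3.141592653589793 (500, -117, 20) [
[... 248 characters left out ...]
8268  0.90632783  0.         -0.28337693]
1.5707963267948966 (500, -117, 20) [-0.37368766  0.5069109  -0.54284332  0.5210421   0.          1.19710866]
1.5707963267948966 (580, -117, 300) [-0.32376677  0.37299505  0.05084743  1.2486487   0.          1.24702956]
1.5707963267948966 (665, -117, 97) [-0.28337693  0.65898581 -0.00548268  0.90632783  0.          1.2874194 ]
-1.5707963267948966 (500, -117, 20) [-0.37368766  0.5069109  -0.54284332  0.5210421   0.         -1.94448399]
-1.5707963267948966 (580, -117, 300) [-0.32376677  0.37299505  0.05084743  1.2486487   0.         -1.89456309]
-1.5707963267948966 (665, -117, 97) [-0.28337693  0.65898581 -0.00548268  0.90632783  0.         -1.85417326]
```

Run:
```python
from h import *
y=-0.042
bot.grip(0.3)
bot.move_ptp([560,-115,250],[np.pi,0,np.pi+y])
im=imaging.capture("wrist"); m=imaging.camera_model("wrist"); np.save("m1.npy",m,allow_pickle=True)
cv2.imwrite("pics/w1.png",im); s=bot.get_state(); print(s["t"],s["tcp_pos"],s["opening"],m["position"],s["contact_force"])
H=np.array([654.8,-118.5]);Rm=np.array([[np.cos(y),-np.sin(y)],[np.sin(y),np.cos(y)]])
for n,p,z in(("screwknobtop",(15,0),132),("stopmid",(55,0),26),("plateBegin",(-145,0),10),("guideLstart",(3,33.5),26),("guideR",(3,-33.5),26)):
  print(n,w2pix(m,[*(H+Rm@p),z]))
```

```text
2.5917 [ 559.81086693 -115.87036659  249.95518207] 0.2975169194447853 [ 487.9345749  -113.26070673  392.73115222] [ 0.07568588 -0.4648263   0.39522595]
screwknobtop [276.51792197 313.21836632]
stopmid [275.97612797 291.39500341]
plateBegin [275.77863229 138.58821782]
guideLstart [301.72091544 255.91722985]
guideR [250.17227036 256.02668822]
```

View pics/w1.png

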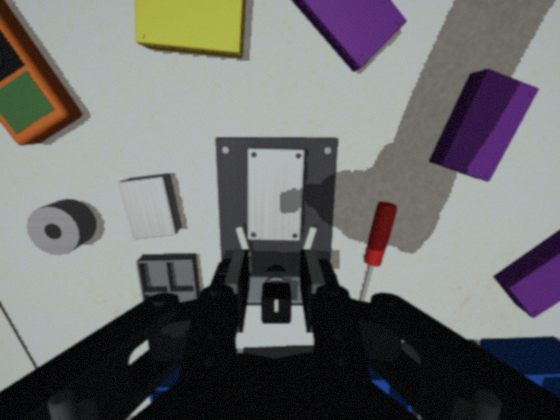

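```bash
cat >> h.py <<'E'
YAW=-0.042; HOME=np.array([654.8,-118.0])
RF=np.array([[np.cos(YAW),-np.sin(YAW)],[np.sin(YAW),np.cos(YAW)]])
def fx(x,y,z): return [*(HOME+RF@[x,y]),z]
def rep(n=""):
    s=bot.get_state(); p=RF.T@(s["tcp_pos"][:2]-HOME)
    print(n,"t%.2f"%s["t"],"fix",p.round(1),"z%.1f"%s["tcp_pos"][2],"yaw%.3f"%s["orientation"][2],"F",(RF.T@s["contact_force"][:2]).round(1),"Fz%.1f"%s["contact_force"][2],"Mz%.3f"%s["wrist_torque"][2],"op%.2f"%s["opening"]); return s
E
python3 - <<'E'
from h import *
o=[np.pi,0,np.pi+YAW]
bot.move_ptp(fx(-178,0,60),o); bot.movel(fx(-178,0,18),max_speed=100); rep("down")
print(bot.movel(fx(-140,0,18),max_speed=30,threshold=10)); rep("contact?")
print(bot.movel(fx(-110,0,18),max_speed=30,threshold=13)); rep()
print(bot.movel(fx(-80,0,18),max_speed=30,threshold=13)); rep()
E
```

```text
down t4.00 fix [-177.2   -0.2] z18.5 yaw3.100 F [0.4 0. ] Fz0.7 Mz-0.016 op0.30
False
contact? t5.42 fix [-1.424e+02 -1.000e-01] z17.6 yaw3.099 F [-5.4 -1.1] Fz4.0 Mz-0.098 op0.30
False
 t6.57 fix [-112.4    0.3] z17.4 yaw3.099 F [-5.3  0.1] Fz4.1 Mz-0.072 op0.30
False
 t7.72 fix [-82.3   0.4] z17.4 yaw3.099 F [-6.   0.6] Fz3.0 Mz0.012 op0.30
```

Contact is steady at about 6 N and the part is entering the guides. The last part goes slower.

Run:
```python
from h import *
for x in (-72,-68,-64,-60,-57):
    r=bot.movel(fx(x,0,18),max_speed=8,threshold=9); s=rep(f"{x} {r}")
    if r or abs(s["contact_force"][0])>13: break
bot.dwell(.3); rep()
im=imaging.capture("wrist"); cv2.imwrite("pics/w2.png",im)
a=imaging.capture("top"); crop(a,285,140,110,90,7,"top2")
```

```text
-72 False t8.87 fix [-74.7   0.4] z17.4 yaw3.099 F [-7.2 -0.1] Fz4.4 Mz0.043 op0.30
-68 False t9.52 fix [-70.5   0.4] z17.4 yaw3.100 F [-6.1  0.1] Fz4.1 Mz0.026 op0.30
-64 False t10.17 fix [-67.2   0.4] z17.3 yaw3.099 F [-6.9  0.4] Fz5.3 Mz-0.069 op0.30
-60 True t10.54 fix [-67.8   0.6] z16.7 yaw3.099 F [-0.5 -0.6] Fz-0.2 Mz0.037 op0.30
 t10.84 fix [-68.1   0.6] z16.4 yaw3.099 F [-0.4  0. ] Fz0.0 Mz-0.015 op0.30
```

View pics/w2.png

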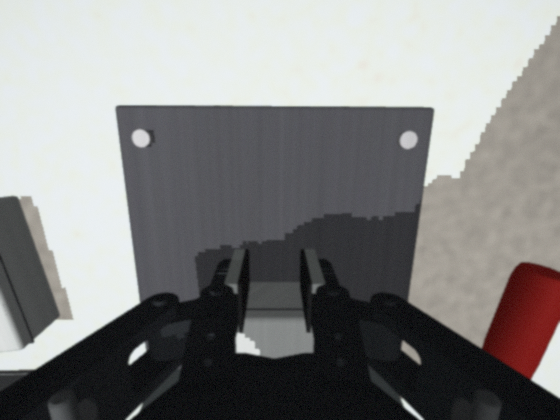

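Run:
```python
from h import *
r=bot.movel(fx(-58,0,18),max_speed=8,threshold=14); rep(f"again {r}")
bot.movel(fx(-120,0,18)); bot.movel(fx(-120,0,190))
bot.move_ptp(fx(-95,0,190),[np.pi,0,np.pi+YAW]); bot.grip(1.0)
im=imaging.capture("wrist"); m=imaging.camera_model("wrist"); rep()
for x,z in((-55,44),(-145,10),(15,132)): print(x,w2pix(m,fx(x,0,z)),w2pix(m,fx(x,32,z)))
crop(im,180,130,200,150,4,"w3")
```

```text
again True t11.67 fix [-68.    0.7] z16.2 yaw3.099 F [-0.1  0.7] Fz0.4 Mz-0.029 op0.30
 t14.37 fix [-95.  -0.] z190.1 yaw3.100 F [-0.7  0.3] Fz-0.1 Mz-0.015 op1.00
-55 [274.87931571 235.91118777] [306.7590543  235.88926481]
-145 [274.80065067 141.97492456] [305.93125105 141.95284441]
15 [275.11740137 358.80669816] [315.48048634 358.78008191]
```

View pics/w3.png

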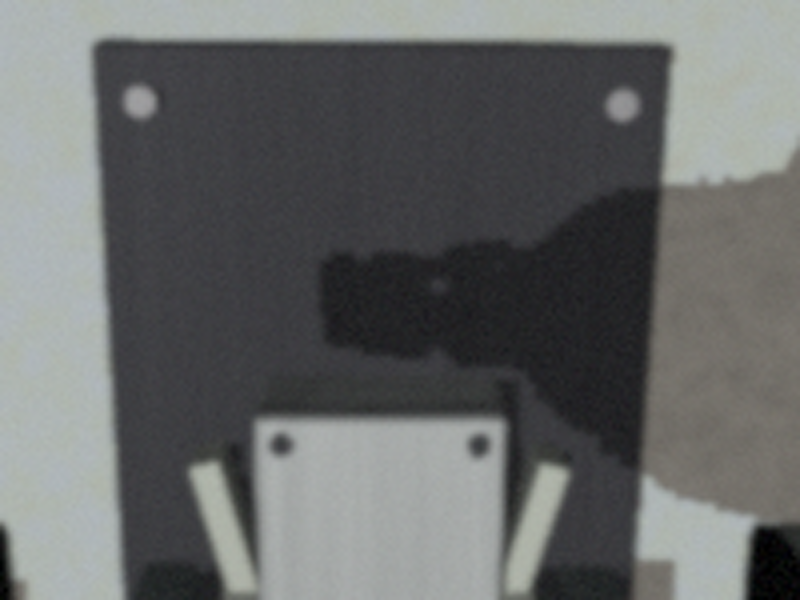

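Run:
```python
from h import *
bot.move_ptp(fx(15,1,175),[np.pi,0,-np.pi/2+YAW])
im=imaging.capture("wrist"); m=imaging.camera_model("wrist"); s=rep(); print(s["qpos"][5])
crop(im,180,230,200,150,4,"w4")
for d in((0,0),(15,15),(15,-15),(-15,-15),(-15,15)):
  u=w2pix(m,fx(15+d[0],d[1],132)); print(d,((u-[180,230]+.5)*4-.5).round(0))
```

```text
t15.78 fix [14.8  1. ] z175.1 yaw-1.613 F [ 0.7 -0.5] Fz-0.3 Mz-0.010 op1.00
-1.8105430598187136
(0, 0) [373.  18.]
(15, 15) [282. 103.]
(15, -15) [278. -71.]
(-15, -15) [468. -72.]
(-15, 15) [464. 103.]
```

View pics/w4.png

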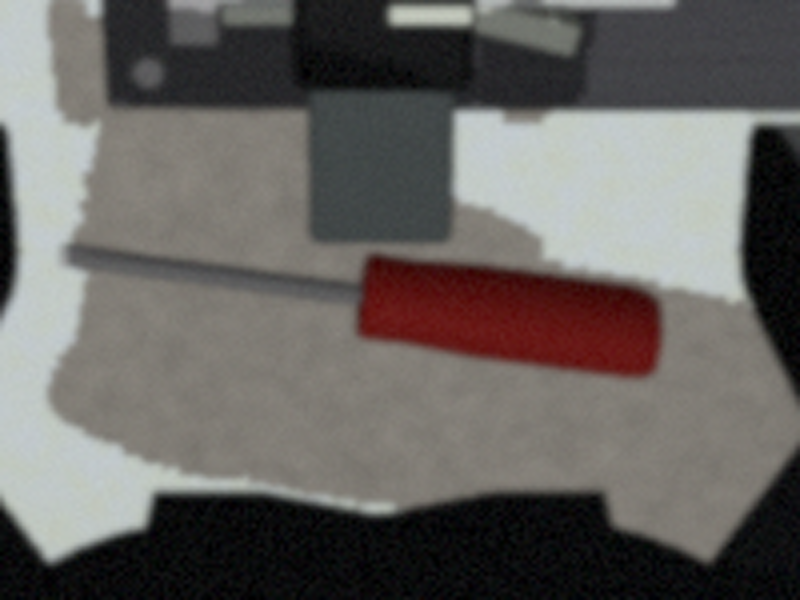

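Run:
```python
from h import *
out=[]
for yaw in(-np.pi/2,np.pi/2):
  bot.move_ptp(fx(15,1,175),[np.pi,0,yaw+YAW])
  m=imaging.camera_model("wrist"); im=imaging.capture("wrist"); rep()
  out.append(cv2.resize(im[185:325,210:350],None,fx=4,fy=4,interpolation=cv2.INTER_CUBIC)[:,:400 if 0 else 560][:, 80:480])
  for z,c in((132,[(15,15),(15,-15),(-15,-15),(-15,15)]),(90,[(15,68),(-15,68),(15,-68),(-15,-68)])):
    for d in c:
      u=w2pix(m,fx(15+d[0],d[1],z)); q=(u-[210,185]+.5)*4-.5; print(yaw>0,z,d,(q+[-80+400*(yaw>0),0]).round(0))
cv2.imwrite("pics/w5.png",np.hstack(out))
```

```text
t16.07 fix [14.9  1. ] z175.1 yaw-1.613 F [-0.7  0.9] Fz0.0 Mz0.025 op1.00
False 132 (15, 15) [ 83. 283.]
False 132 (15, -15) [ 79. 109.]
False 132 (-15, -15) [269. 108.]
False 132 (-15, 15) [265. 283.]
False 90 (15, 68) [104. 430.]
False 90 (-15, 68) [247. 430.]
False 90 (15, -68) [  90. -243.]
False 90 (-15, -68) [ 258. -244.]
 t18.77 fix [15.  1.] z175.0 yaw1.529 F [-0.9 -0.7] Fz-0.3 Mz0.027 op1.00
True 132 (15, 15) [678. 114.]
True 132 (15, -15) [674. 288.]
True 132 (-15, -15) [492. 288.]
True 132 (-15, 15) [489. 114.]
True 90 (15, 68) [ 667. -238.]
True 90 (-15, 68) [ 499. -238.]
True 90 (15, -68) [654. 434.]
True 90 (-15, -68) [511. 434.]
```

View pics/w5.png

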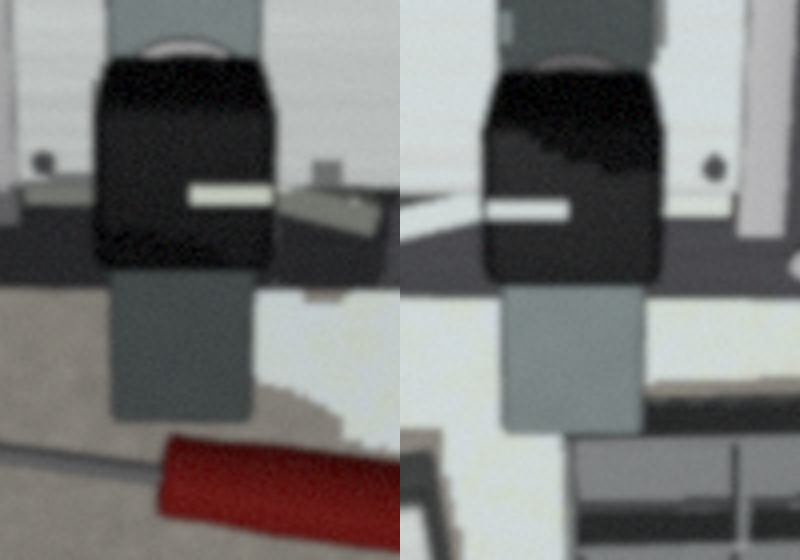

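```bash
cat >> h.py <<'E'
KX,KY=13.3,-0.8
def rot(yaw,x=None,y=None,z=99): 
    bot.move_ptp(fx(KX if x is None else x,KY if y is None else y,z),[np.pi,0,yaw])
E
python3 - <<'E'
from h import *
y0=-np.pi/2-0.05
rot(y0,z=175); bot.movel(fx(KX,KY,99),max_speed=80,threshold=8); rep("down")
bot.grip(0.0,40); s=rep("grip"); print(s["qpos"][5])
for k in range(1,5):
    rot(y0-0.1*k); s=rep(k);
E
```

```text
down t22.52 fix [13.8 -0.9] z99.7 yaw-1.621 F [0.1 0. ] Fz0.6 Mz0.020 op1.00
grip t23.07 fix [13.9 -0.8] z99.5 yaw-1.621 F [2.8 0.6] Fz1.6 Mz-0.013 op0.35
-1.806259814488167
1 t23.32 fix [13.9 -0.8] z99.5 yaw-1.718 F [2.3 0. ] Fz2.5 Mz-0.026 op0.34
2 t23.57 fix [13.8 -0.8] z99.5 yaw-1.817 F [2.6 0.5] Fz3.5 Mz0.016 op0.35
3 t23.82 fix [13.8 -0.8] z99.5 yaw-1.917 F [2.7 0.6] Fz4.5 Mz-0.012 op0.35
4 t24.07 fix [13.7 -0.8] z99.4 yaw-2.016 F [1.  1.7] Fz5.6 Mz0.001 op0.35
```

```bash
cat >> h.py <<'E'
def mz(n=4):
    v=[]
    for _ in range(n): bot.dwell(.02); v.append(bot.get_state()["wrist_torque"][2])
    return np.mean(v)
E
python3 - <<'E'
from h import *
y0=-np.pi/2-0.05; hit=0
for k in range(5,26):
    rot(y0-0.1*k); m=mz(); s=bot.get_state()
    print(k,"yaw%.3f"%s["orientation"][2],"Mz%.3f"%m,"F",s["contact_force"].round(1),"op%.2f"%s["opening"],"t%.1f"%s["t"])
    hit=hit+1 if abs(m)>.08 else 0
    if hit>=2 or np.abs(s["contact_force"]).max()>25: break
E
```

```text
5 yaw-2.116 Mz0.023 F [0.8 1.4 4.9] op0.34 t24.4
6 yaw-2.216 Mz0.006 F [1.9 1.1 5.5] op0.35 t24.7
7 yaw-2.316 Mz0.031 F [2.  0.9 4.5] op0.34 t25.0
8 yaw-2.416 Mz0.004 F [1.  0.9 5.2] op0.34 t25.3
9 yaw-2.516 Mz0.009 F [2.  0.4 5.2] op0.34 t25.7
10 yaw-2.616 Mz0.016 F [1.4 1.5 6.4] op0.34 t26.0
11 yaw-2.716 Mz0.019 F [1.4 1.5 6.4] op0.35 t26.3
12 yaw-2.815 Mz0.015 F [1.8 1.4 6.2] op0.34 t26.6
13 yaw-2.915 Mz0.025 F [1.8 1.7 6. ] op0.34 t26.9
14 yaw-3.015 Mz-0.007 F [1.2 1.8 5.3] op0.34 t27.2
15 yaw-3.115 Mz0.019 F [2.1 2.  5.3] op0.34 t27.6
16 yaw3.068 Mz0.022 F [1.4 1.6 5.7] op0.34 t27.9
17 yaw2.968 Mz0.042 F [1.3 2.2 5.8] op0.34 t28.2
18 yaw2.868 Mz0.042 F [1.6 2.3 6. ] op0.35 t28.5
19 yaw2.768 Mz0.035 F [2.2 2.5 5.3] op0.34 t28.8
20 yaw2.668 Mz0.001 F [0.6 2.2 6.1] op0.35 t29.1
21 yaw2.568 Mz-0.012 F [1.1 2.4 5.2] op0.34 t29.5
22 yaw2.468 Mz0.003 F [1.  1.3 6.9] op0.35 t29.8
23 yaw2.368 Mz0.012 F [2.9 2.  5. ] op0.34 t30.1
24 yaw2.268 Mz0.029 F [1.4 2.1 4.8] op0.34 t30.4
25 yaw2.168 Mz0.025 F [1.9 1.7 5.4] op0.34 t30.7
```

Run:
```python
from h import *
y0=-np.pi/2-0.05; hit=0
for k in range(26,39):
    rot(y0-0.1*k); m=mz(); s=bot.get_state()
    print(k,"yaw%.3f"%s["orientation"][2],"Mz%.3f"%m,"F",s["contact_force"].round(1),"op%.2f"%s["opening"],"t%.1f"%s["t"])
    hit=hit+1 if abs(m)>.08 else 0
    if hit>=2 or np.abs(s["contact_force"]).max()>25: break
```

```text
26 yaw2.068 Mz0.021 F [1.5 3.  5.5] op0.35 t31.0
27 yaw1.968 Mz0.031 F [1.2 3.  5.2] op0.35 t31.4
28 yaw1.868 Mz0.022 F [2.4 3.  5.7] op0.35 t31.7
29 yaw1.768 Mz0.032 F [3.5 3.5 5.8] op0.34 t32.0
30 yaw1.669 Mz0.124 F [2.2 3.1 5.2] op0.35 t32.3
31 yaw1.569 Mz0.153 F [1.7 2.5 4.9] op0.34 t32.6
```

Run:
```python
from h import *
y0=-np.pi/2-0.05
for k in (32,33,34,35,36,37,37.4):
    rot(y0-0.1*k); m=mz(); s=bot.get_state()
    print(k,"yaw%.3f"%s["orientation"][2],"Mz%.3f"%m,"F",s["contact_force"].round(1),"op%.2f"%s["opening"],"t%.1f"%s["t"])
    if abs(m)>.4 : break
```

```text
32 yaw1.469 Mz0.173 F [3.5 3.  5.7] op0.35 t32.9
33 yaw1.369 Mz0.211 F [3.4 2.7 5.1] op0.34 t33.3
34 yaw1.269 Mz0.202 F [2.2 2.8 5.1] op0.34 t33.6
35 yaw1.169 Mz0.226 F [2.8 1.8 5.4] op0.35 t33.9
36 yaw1.069 Mz0.183 F [3.  2.3 4.4] op0.35 t34.2
37 yaw0.969 Mz0.193 F [3.5 1.8 4.4] op0.35 t34.5
37.4 yaw0.929 Mz0.298 F [3.5 2.5 4.3] op0.35 t34.8
```

Run:
```python
from h import *
bot.grip(1.0); rep("open")
bot.movel(fx(KX,KY,200),max_speed=100); bot.move_ptp(fx(-110,0,200),[np.pi,0,np.pi+YAW]); rep()
a=imaging.capture("wrist"); crop(a,180,130,200,150,3,"w6")
bot.move_ptp([300,-480,240],[np.pi,0,0.43]); b=imaging.capture("top"); crop(b,285,140,110,90,7,"top6"); rep()
```

```text
open t35.42 fix [13.1 -0.9] z98.8 yaw0.923 F [0.4 0.4] Fz-0.7 Mz-0.012 op1.00
 t38.51 fix [-1.099e+02 -1.000e-01] z199.9 yaw3.099 F [-0.9  0.4] Fz1.2 Mz0.042 op1.00
 t40.24 fix [-338.7 -376. ] z239.9 yaw0.432 F [0.3 0.3] Fz0.6 Mz0.002 op1.00
```

View pics/top6.png

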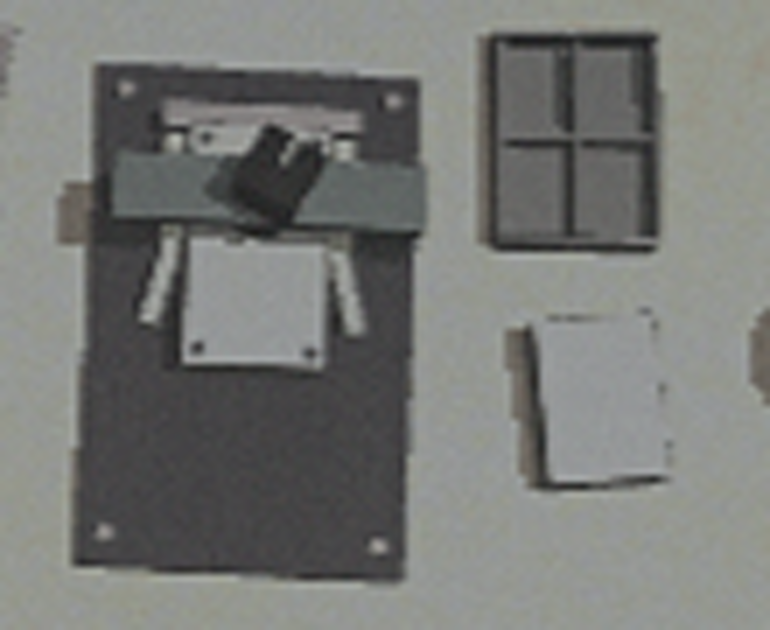

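View pics/w6.png

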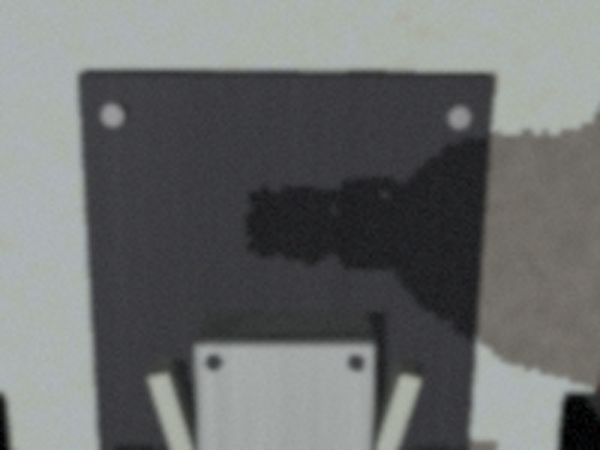

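```bash
python3 -c "
from h import *
bot.sign_off(); rep()"
```

```text
the job is handed in; nothing more can be done
the job is handed in; nothing more can be done
```

The enclosure is against the back stop and clamped, and I handed the job in at about 40 s of the 72 s allowed. `sign_off` gives no verdict, so the result below rests on my own checks.

**Pushing home:** I pushed the near end face with two fingers. The force stayed at 5–7 N, then rose sharply at the stop. A second light push met the stop at the same place. After I allowed for about 1.7 mm of error in my first estimate of the fixture position, the wrist picture agreed with fully home to within about 1 mm.

**Clamping:** I turned the knob clockwise in one continuous grip instead of several strokes.
- **First touch:** The moment left on stopping was at most about 0.04 N m until roughly 2.95 rad. It then jumped to 0.12–0.15 N m.
- **Final position:** I stopped at 3.74 rad, about 0.8 rad past the touch, where the moment was 0.2–0.3 N m. The last reading, 0.298, was slightly above the expected 0.1–0.25 N m.
- **Foot force:** I could not measure this directly. From the angle it should be about 30 N, with the touch point uncertain by about 0.1 rad.

**Final pictures:** After letting go, they show the enclosure square against the stop and the knob mark turned by about the expected 214°. In the crop around the fixture, the tray and short enclosure had not moved. I did not check the screwdriver or the other things farther out again, but nothing touched them.

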